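Fit the scraper head and hold the tool up slanted

ROBOT

A 6-joint arm with a two-finger parallel gripper is mounted at the origin on the work surface. World frame = base frame: x ahead of the robot, y to its left, z up, the work surface at z = 0. Lengths are in m, angles in rad, forces in N, time in s.
With the tool pointing down it reaches from about 0.3 to 0.825 m from the base axis. Payload 5.4 kg.
Tool frame: the origin (TCP) lies on the centre line of the jaws, within the pads' length; the fingertips stand 25 mm ahead of it and the grasp point (between the pads) lies 6 mm ahead of it; z points along the fingers, y is the line along which they close (so a half turn about z gives the same grasp; the last joint's range is limited). The gripper opens to 92 mm and grips with 3 to 60 N. Pads are 20 mm wide; open, the fingers measure 128 mm over their backs; the gripper's body (75 mm by 189 mm) begins 69 mm behind the grasp point.
Start: joints at [1.032, 0.158, 1.597, -0, 1.386, -0.21], TCP at [0.186, 0.544, 0.24] pointing down, gripper open.
Joint ranges: [-2.91, 2.91], [-0.94, 2.29], [0.18, 2.7], [-1.29, 4.43], [0.17, 2.64], [-3, 3]. Speed limits (rad/s): [2.57, 2.57, 3.14, 3.14, 3.14, 3.14].

INTERFACE

Orientations are given as [roll, pitch, yaw] about the fixed x, y, z axes, in that order (R = Rz(yaw) Ry(pitch) Rx(roll)).
In Python, from bench import arm gives the robot as it stands.
- The arm moves only by the tool step_arm, never from a script. Its argument "commands" is a list of rows, each a list of 2 entries, a list of its own where there are three numbers: the shift along the tool's x, y, z in mm, then the turn about the tool's z in degrees. In form: [[[dx, dy, dz], turn], ...]. A call has 1 to 10 rows; each row is the pose to reach, as a shift and turn from the pose commanded when the call began, along the tool's axes at that moment; what a row does not reach only later rows make up. A row lasts 1/8 s, in which the tool goes at most 62.5 mm and 10.7 degrees, less where a joint would pass 70% of its speed; a pose out of reach is approached as far as the arm can. A call with a gripper value outside its range is refused whole. "jaw" is the opening, from 0 (shut) to 1 (fully open), set as the call begins (left out, the last holds). The fingers move at their own pace and stop on an object; the grip force is fixed at half the most. Time passes only in rows, so rows that repeat a pose let the fingers close. It gives the time, the measured TCP pose, the force, the opening and the grip force at its end, in the units of the state.
- arm.get_obs(): the state, without advancing time (a new reading comes with each control period).
- arm.capture(name): name is "scene" or "side" or "wrist"; returns the picture (400x640x3 uint8, blue, green, red); there is no depth.
- arm.camera_info(name): a dict with "fov_y" (degrees; the focal length in pixels is half the picture's height over the tangent of half this angle, whatever the lens; pixels are square), "cx", "cy" (the principal point, pixels), "dist" ([k1, k2, p1, p2, k3] as OpenCV has them; the pictures are not rectified), "R" (3x3) and "t" (3): a world point X has camera coordinates R X + t. Camera axes: x right, y down, z forward; pixel columns grow to the right and rows downward; lengths in m; the calibration is good to about 2 mm. A picture is of the moment at which its call begins: read the wrist's pose just before it. camera_info takes no time and is no camera call; for the wrist camera it gives the pose at the moment of the call.
- arm.finish_job(): hands the job in; it is judged then, once.
Trained networks look in the newest picture that a camera, given by its name, has taken for a name from the list of things; names that differ only in an ending like _2 or _b are one class to them, and where a whole thing is asked for, a point or a joint stands for the part that bears it (a point fixed in the world has none). Each returns a list of dicts, best first, with "conf" (0 to 1); they miss things now and then, are a little off and sometimes report something else, mostly with a low value. They report only what shows in the picture. A call takes as long as a camera call. They do not tell look-alikes from the thing itself.
- arm.look_for(camera, target): "bbox" ([left, top, right, bottom] in pixels, round what is visible of it).
- arm.regions_of(camera, target): "pixels" (400x640 bool, what is visible of it) and "bbox" ([left, top, right, bottom] in pixels, round what is visible of it).
The state is a dict: "clock": time; "joints": joint angles; "dq": joint speeds; "tau": joint torques, N m; "tool_pos": TCP position; "orientation": TCP orientation; "force": force on the tool from outside, world axes, zero at the start; "wrist_torque": the same for the moment, N m; "gripper_width": opening from 0.0 (shut) to 1.0 (fully open); "gripper_force": force on a finger pad.
Only numpy, scipy, OpenCV 4.12 (cv2) and the standard library are available. Lean on these libraries where they do the work, as an engineer would, in place of code of your own. Each camera call takes 0.05 s, during which the arm holds its last target. There are 200 camera calls.

TASK

Take the straight (rectangular) scraper head from the rack and slide its shank fully home into the bore of the wooden handle while the handle stands in its stand, and let go of the head. Then take the handle, draw it with the head in it out of the stand, tip it so that it slants at about 45 degrees with the scraper end uppermost, and finish while still holding it by the handle like that, still and clear of the stand and rack, its lower end at least 10 cm above the bench top. Leave the other heads and everything else on the bench where they are.

Things in the scene. Friction and masses are not known exactly. Their poses are not given: they have to be found in the camera images.
- straight_head: Bare steel scraper head, 90 g: RECTANGULAR plate 44 wide (y), 8 thick (x), 32 mm tall, on a round shank 12 mm in diameter, 40 mm long. Origin: centre of the plate's lower edge; z up; plate z 0 to 32, shank z 0 to -40. Stands loose in one of the rack's holes (varies), plate on the rack's top. Pinch the flat faces (along x), fingertips no lower than the plate's lower edge. Any yaw fits the bore.
- round_head: Another steel head on the same shank, with a ROUND disc plate 44 mm in diameter and 8 mm thick, top 46 mm above its origin (shoulder, on the rack's top). Leave it alone.
- pointed_head: Another steel head on the same shank, with a POINTED (square set on its corner) plate 44 mm wide and 8 mm thick, top 46 mm above its origin (shoulder, on the rack's top). Leave it alone.
- rack: Fixed wooden block 60 mm (x) by 240 mm (y) by 50 mm high with three through holes of 17 mm diameter in a row along its y axis at y = -75, 0 and +75 mm; one head stands in each, its plate along the row. Origin: centre of its underside, on the bench.
- handle: Wooden tool handle, 26 mm SQUARE, 120 mm long, about 150 g, upright and loose in the stand's well, upper 75 mm sticking out. Origin: centre of its lower end; z to the mouth; x, y square to its sides. The fitted plate is wider than it and rises 32 mm above it: fit the plate square to its sides, then grasp the handle with fingers closing across the plate's faces (the head's x).
- handle_mouth (a point): Centre of the handle's upper end, 120 mm above its origin: the mouth of a round bore of 14 mm diameter, 50 mm deep, with a 2 mm chamfer. Axes as the handle's. Fully home, the head's plate rests on this end: the head's origin then coincides with this point.
- stand: Fixed dark wooden block 100 mm by 100 mm, top 55 mm above the bench, on a steel plate 130 mm by 130 mm by 4 mm, with a square well 28 mm wide and 45 mm deep in the middle (floor 10 mm above the bench) in which the handle stands. Origin: centre of its underside, on the bench; x and y square to the well.
- jar_a: Bystander: cream unfired jar, 74 mm in diameter, 85 mm tall; origin at the centre of its foot. Leave it alone.
- jar_b: Bystander: cream unfired jar, 74 mm in diameter, 85 mm tall; origin at the centre of its foot. Leave it alone.
- bowl: Bystander: pale bowl standing upside down, 112 mm in diameter, 60 mm tall; origin under its centre. Leave it alone.
- glaze_bottle: Bystander: small plastic bottle, 48 mm in diameter, 100 mm tall; origin under its centre. Leave it alone.
- plaster_puck: Bystander: white plaster disc, 50 mm in diameter, 22 mm high; origin under its centre. Leave it alone.
- wood_stick: Bystander: flat wooden modelling stick, 150 by 14 by 8 mm; origin under its centre. Leave it alone.
There are look-alikes about, which are no part of the job. Of the things that look like the handle, the smaller one is meant.

How it is judged:
On the way, in this order (a step that is already met when the one before it is completed fails the run):
1. the straight head is fully home in the handle, which still stands in the stand, and the fingers have let go of it (z of straight_head in the frame of handle_mouth below 0.004 m and distance between straight_head and handle_mouth below 0.005 m and angle between the z axis of straight_head and the z axis of handle, either way round below 0.08 rad and z of handle in the frame of stand below 0.016 m and horizontal distance between handle and stand below 0.006 m and contact force between the fingers and straight_head below 0.1 N), for 0.2 s.
2. the handle, with the head in it, is drawn clear of the stand (z of handle in the frame of stand above 0.058 m and distance between straight_head and handle_mouth below 0.008 m and contact force between the fingers and handle above 0.5 N), for 0.1 s.
At the end, for the whole second after the job is handed in: Fingers hold the handle, still and off stand and rack, slanting 30 to 60 degrees from vertical, scraper end up, lower end over 100 mm above the bench, straight head home in it (within 8 mm); other heads within 15 mm and other bystanders within 20 mm of where they were (distance between straight_head and handle_mouth below 0.008 m and angle between handle's own z axis and vertical between 0.52 and 1.05 rad and height (world z) of handle above 0.1 m and contact force between the fingers and handle above 0.5 N and contact force between handle and stand below 0.05 N and contact force between handle and rack below 0.05 N and linear speed of handle below 0.03 m/s and angular speed of handle below 0.2 rad/s and distance of each of round_head, pointed_head from where it was at the start of the episode below 0.015 m and distance of each of jar_a, jar_b, bowl, glaze_bottle, plaster_puck, wood_stick from where it was at the start of the episode below 0.02 m); the arm keeps its last pose, push and grip.
It fails at once if one of the other heads is taken or knocked out of place (distance of any of round_head, pointed_head from where it was at the start of the episode above 0.015 m).
It fails at once if a bystander on the bench is pushed away or knocked over (distance of any of jar_a, jar_b, bowl, glaze_bottle, plaster_puck, wood_stick from where it was at the start of the episode above 0.02 m).
It also fails if it takes over 58 s, if anything falls off the work surface, if the arm or the gripper's body presses on something with over 40 N, if the wrist force passes 120 N, or if a joint passes its speed limit or range.

## Working session

There is one attempt and no reset: what is moved stays moved. The work goes in short steps, Python scripts to look and compute and a tool call to move; the robot and the scene stay as the last step left them, time stands still between calls to the robot, and variables do not carry over. Pictures are saved under pics/ and viewed, at most 13 in all, crops included, and the job is handed in when it is done.

Besides the shell and the picture viewer there is one more tool, called after "Request:" by a JSON object that holds its "api" and its "payload". step_arm: Moves the arm, as the interface text tells. Its arguments: {"type":"object","properties":{"commands":{"type":"array"},"jaw":{"type":"number"}},"required":["commands"]}

```bash
mkdir -p pics
cat > h.py <<'E'
import numpy as np,cv2
from bench import arm
def cam(n):
    i=arm.camera_info(n); f=200/np.tan(np.radians(i["fov_y"])/2)
    return np.array([[f,0,i["cx"]],[0,f,i["cy"]],[0,0,1.]]),np.array(i["dist"],float),np.array(i["R"]),np.array(i["t"])
def plane(c,uv,z):
    K,d,R,t=c; p=cv2.undistortPoints(np.array(uv,float).reshape(-1,1,2),K,d)[:,0]
    r=np.c_[p,np.ones(len(p))]@R; o=-R.T@t
    return o+r*((z-o[2])/r[:,2])[:,None]
def proj(c,X):
    K,d,R,t=c; return cv2.projectPoints(np.array(X,float).reshape(-1,1,3),cv2.Rodrigues(R)[0],t,K,d)[0][:,0]
E
cat > a.py <<'E'
from h import *
for n in ["scene","side","wrist"]:
    c=cam(n); im=arm.capture(n); cv2.imwrite(f"pics/{n}1.png",im)
    print(n,"campos",(-c[2].T@c[3]).round(3),"axis",c[2][2].round(2))
    for k in ["straight_head","round_head","pointed_head","rack","handle","stand","jar_a","bowl","glaze_bottle","plaster_puck","wood_stick"]:
        print(k,[(np.round(r["bbox"]).astype(int).tolist(),round(r["conf"],2)) for r in arm.look_for(n,k)])
print(arm.get_obs())
E
python3 a.py
```

```text
scene campos [ 1.056 -0.542  0.794] axis [-0.49  0.53 -0.7 ]
straight_head [([286, 206, 302, 224], 0.69), ([346, 126, 377, 139], 0.37)]
round_head [([243, 239, 258, 256], 0.76)]
pointed_head [([343, 125, 378, 135], 0.75), ([232, 205, 313, 283], 0.65)]
rack [([233, 209, 312, 284], 0.93)]
handle [([380, 148, 398, 197], 0.7), ([338, 147, 351, 170], 0.63)]
stand [([316, 160, 373, 198], 0.96)]
jar_a [([357, 223, 387, 261], 0.55), ([196, 306, 235, 354], 0.55)]
bowl [([419, 162, 457, 188], 0.6)]
glaze_bottle [([149, 246, 179, 281], 0.6)]
plaster_puck [([285, 196, 303, 210], 0.48)]
wood_stick [([358, 221, 388, 262], 0.19)]
side campos [0.417 0.776 0.869] axis [ 0.11 -0.71 -0.7 ]
straight_head [([321, 191, 324, 205], 0.6), ([360, 132, 374, 160], 0.21)]
round_head [([325, 160, 323, 172], 0.55)]
pointed_head [([298, 248, 359, 310], 0.59), ([324, 177, 328, 188], 0.52), ([363, 130, 375, 157], 0.23)]
rack [([314, 160, 335, 225], 0.72)]
handle [([322, 247, 334, 272], 0.8), ([263, 240, 288, 293], 0.72), ([339, 226, 353, 236], 0.61)]
stand [([297, 249, 362, 310], 0.58)]
jar_a [([298, 126, 320, 154], 
[... 514 characters left out ...]
{'clock': 1.8, 'joints': array([ 1.03189794e+00,  1.58410803e-01,  1.59701600e+00, -1.75951295e-05,
        1.38619014e+00, -2.10110347e-01]), 'dq': array([ 3.33269064e-03,  1.88998179e-04,  9.78364996e-06, -1.87467166e-03,
        4.29749362e-04, -1.32827592e-03]), 'tau': array([ 1.41163050e-04, -3.85566294e+01, -3.22358966e+01,  7.02120457e-02,
        3.06171505e-02, -2.51628870e-05]), 'tool_pos': array([0.18568439, 0.54417001, 0.23958705]), 'orientation': array([-3.14156529e+00,  1.18493245e-05,  2.81280785e+00]), 'force': array([ 0.39705942, -0.23771049,  0.1654678 ]), 'wrist_torque': array([0.01216821, 0.04139505, 0.07556287]), 'gripper_force': 0.0, 'gripper_width': 0.9988170520007941}
```

Run:
```python
import cv2,numpy as np
a=cv2.imread("pics/scene1.png")[110:370,140:470]; b=cv2.imread("pics/side1.png")[110:395,200:420]
cv2.imwrite("pics/c1.png",cv2.resize(a,None,fx=2.3,fy=2.3,interpolation=cv2.INTER_CUBIC))
cv2.imwrite("pics/c2.png",cv2.resize(b,None,fx=2.1,fy=2.1,interpolation=cv2.INTER_CUBIC))
```

```text
(no output)
```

View pics/c1.png

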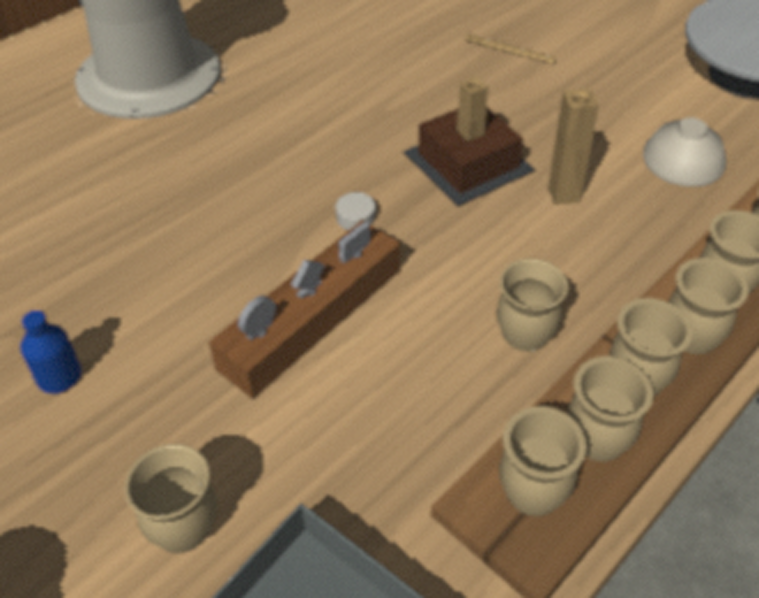

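View pics/c2.png

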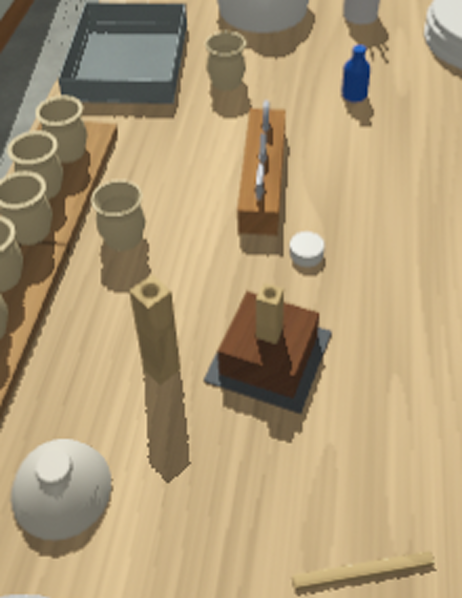

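Candidates for the handle are the short square post in the stand, scene (345,150), and the free-standing taller post, scene (391,150). The smaller one in the stand is the one meant. The heads on the rack are the disc (251,248), the pointed one (274,230) and the rectangular one (294,216). The rectangular one, nearest the puck, is the target. Next I work out positions roughly and plan a wrist-camera view.

Run:
```python
from h import *
s,d=cam("scene"),cam("side")
S=lambda x,y:(140+x/2.3,110+y/2.3)
D=lambda x,y:(200+x/2.1,110+y/2.1)
def tri(a,b):
    P=[c[0]*0 for c in ()]
    p=[cv2.undistortPoints(np.array([[q]],float),c[0],c[1]).reshape(2,1) for c,q in((s,a),(d,b))]
    X=cv2.triangulatePoints(np.c_[s[2],s[3]],np.c_[d[2],d[3]],*p); return (X[:3]/X[3]).ravel().round(4)
print("mouth",tri(S(473,88),D(269,292)))
print("tall",tri(S(579,97),D(151,292)))
print("straight top",tri(S(355,230),D(262,168)))
for n,q in dict(rackA=(400,243),rackB=(213,345),rackC=(250,370),rackD=(368,225)).items(): print(n,plane(s,[S(*q)],.05).round(3))
for n,q in dict(a=(238,212),b=(278,214),c=(284,110),d=(250,108)).items(): print("rack side",n,plane(d,[D(*q)],.05).round(3))
for n,q in dict(a=(247,292),b=(320,313),c=(292,365),d=(218,350)).items(): print("stand side",n,plane(d,[D(*q)],.055).round(3))
for n,q in dict(stk=(363,572),puck=(307,258),bowl=(60,510),jarA=(121,230)).items(): print(n,plane(d,[D(*q)],.01).round(3))
w=cam("wrist"); o=arm.get_obs()
from scipy.spatial.transform import Rotation as Ro
Rt=Ro.from_euler("xyz",o["orientation"]).as_matrix()
print("tool R",Rt.round(3),"cam in tool",Rt.T@(-w[2].T@w[3]-o["tool_pos"]),"axis in tool",Rt.T@w[2][2], "camx", Rt.T@w[2][0])
print(w[0],arm.camera_info("wrist")["dist"])
```

```text
mouth [0.4836 0.1829 0.1251]
tall [0.6142 0.2247 0.1556]
straight top [ 0.5274 -0.0729  0.0871]
rackA [[ 0.559 -0.026  0.05 ]]
rackB [[ 0.521 -0.267  0.05 ]]
rackC [[ 0.574 -0.26   0.05 ]]
rackD [[ 0.511 -0.031  0.05 ]]
rack side a [[ 0.55  -0.019  0.05 ]]
rack side b [[ 0.492 -0.023  0.05 ]]
rack side c [[ 0.51  -0.265  0.05 ]]
rack side d [[ 0.567 -0.263  0.05 ]]
stand side a [[0.516 0.129 0.055]]
stand side b [[0.419 0.15  0.055]]
stand side c [[0.446 0.232 0.055]]
stand side d [[0.538 0.223 0.055]]
stk [[0.35  0.442 0.01 ]]
puck [[0.445 0.02  0.01 ]]
bowl [[0.682 0.423 0.01 ]]
jarA [[0.724 0.002 0.01 ]]
tool R [[-0.946  0.323  0.   ]
 [ 0.323  0.946 -0.   ]
 [-0.    -0.    -1.   ]] cam in tool [ 7.92832078e-02 -5.27093134e-05 -1.45038361e-01] axis in tool [-2.79868182e-01 -5.44813887e-05  9.60038435e-01] camx [4.15058640e-04 9.99999898e-01 1.77746103e-04]
[[339.67765119   0.         323.33279299]
 [  0.         339.67765119 198.21733723]
 [  0.           0.           1.        ]] [-0.01478159  0.          0.          0.          0.        ]
```

Request:
{"api": "step_arm", "payload": {"commands": [[[-402,-268,0],83],[[-402,-268,0],83],[[-402,-268,0],83],[[-402,-268,0],83],[[-402,-268,0],83],[[-402,-268,0],83],[[-402,-268,0],83],[[-402,-268,0],83],[[-402,-268,0],83],[[-402,-268,0],83]]}}

```text
clock: 3.05
tool_pos: [0.4792, 0.1612, 0.2395]
orientation: [-3.141, -0.0, 1.365]
force: [-0.2, 0.6, 1.0]
gripper_width: 0.999
gripper_force: 0.0
```

```bash
cat > look.py <<'E'
from h import *
import sys,pickle
n=sys.argv[1]; o=arm.get_obs(); c=cam("wrist"); im=arm.capture("wrist")
cv2.imwrite(f"pics/{n}.png",im); pickle.dump(c,open(n+".pkl","wb"))
print(o["clock"],o["tool_pos"].round(4),o["orientation"].round(4),o["joints"].round(3),abs(o["dq"]).max().round(3))
for k in sys.argv[2:]:
    for i,r in enumerate(arm.regions_of("wrist",k)):
        q=cv2.minAreaRect(np.argwhere(r["pixels"])[:,::-1].astype(np.float32)); print(k,round(r["conf"],2),np.round(r["bbox"]),np.round(cv2.boxPoints(q)).tolist())
E
python3 look.py w1 handle stand
```

```text
3.05 [0.4792 0.1612 0.2395] [-3.1409e+00 -3.0000e-04  1.3653e+00] [ 8.500e-02 -2.300e-02  1.788e+00  1.000e-03  1.377e+00  2.900e-01] 0.024
handle 0.86 [304. 145. 340. 190.] [[305.0, 143.0], [339.0, 143.0], [339.0, 189.0], [305.0, 189.0]]
handle 0.65 [416.  44. 554. 122.] [[415.0, 111.0], [421.0, 38.0], [554.0, 50.0], [548.0, 123.0]]
stand 0.79 [262.  92. 384. 210.] [[262.0, 206.0], [263.0, 88.0], [383.0, 89.0], [382.0, 207.0]]
```

View pics/w1.png

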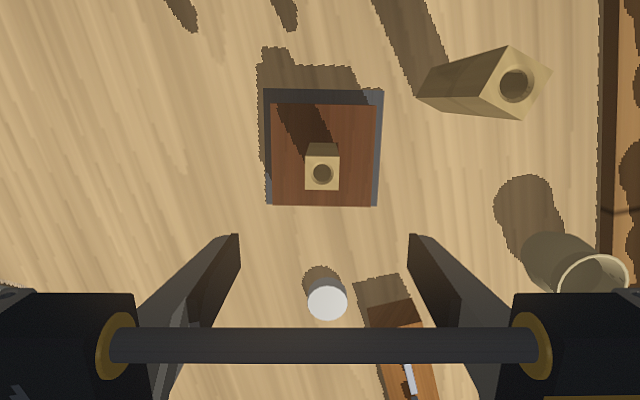

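The wrist view shows the handle mouth at (322,173), with the stand nearly square to the image. The tall look-alike is at (515,85), the puck at (327,303), and the straight head's plate at about (410,375). Next I go over the rack.

Run:
```python
from h import *
import pickle
c=pickle.load(open("w1.pkl","rb"))
im=cv2.imread("pics/w1.png")
m=plane(c,[(322,173.5)],.13); print("mouth",m)
t=plane(c,[(305,157.5),(340,157.5),(340,190),(305,190)],.13); print("top corners",t.round(4),t.mean(0))
s=plane(c,[(271,103),(378,106),(377,206),(267,204)],.055);print("stand",s.round(4),s.mean(0))
e=np.diff(s,axis=0); print("yaw",np.degrees(np.arctan2(e[:,1],e[:,0])))
g=plane(c,[(508,46),(553,73),(522,120),(470,92)],.16);print("tall",g.round(3))
cv2.imwrite("pics/w1c.png",cv2.resize(im[75:220,240:400],None,fx=4,fy=4,interpolation=cv2.INTER_CUBIC))
```

```text
mouth [[0.48297045 0.18549951 0.13      ]]
top corners [[0.4729 0.2002 0.13  ]
 [0.4988 0.1948 0.13  ]
 [0.494  0.1699 0.13  ]
 [0.4674 0.1754 0.13  ]] [0.48326911 0.18506391 0.13      ]
stand [[0.4464 0.2454 0.055 ]
 [0.5439 0.2224 0.055 ]
 [0.5272 0.1254 0.055 ]
 [0.4181 0.1503 0.055 ]] [0.48391593 0.18587464 0.055     ]
yaw [-13.29886394 -99.79295534 167.17873514]
tall [[0.612 0.247 0.16 ]
 [0.639 0.225 0.16 ]
 [0.619 0.2   0.16 ]
 [0.587 0.224 0.16 ]]
```

View pics/w1c.png

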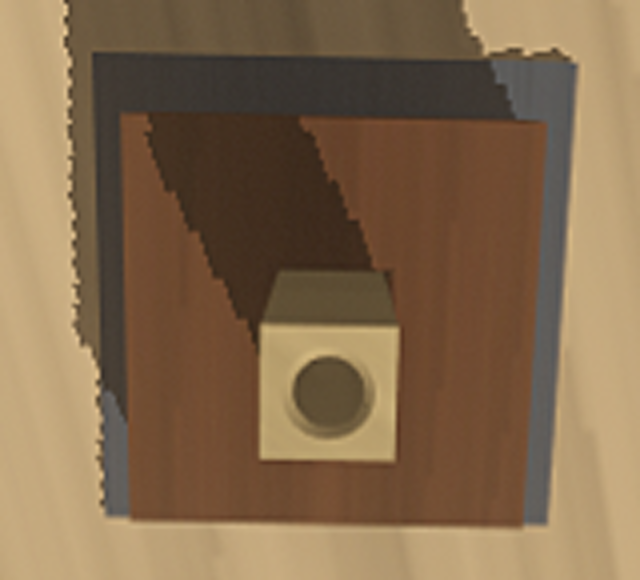

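Request:
{"api": "step_arm", "payload": {"commands": [[[-200,80,0],-15],[[-200,80,0],-15],[[-200,80,0],-15],[[-200,80,0],-15],[[-200,80,0],-15],[[-200,80,0],-15]]}}

```text
clock: 3.95
tool_pos: [0.5167, -0.05, 0.2395]
orientation: [-3.141, -0.001, 1.628]
force: [-0.4, 0.6, -0.4]
gripper_width: 1.003
gripper_force: 0.0
```

```bash
python3 look.py w2 straight_head rack
```

```text
3.95 [ 0.5167 -0.05    0.2395] [-3.1414e+00 -7.0000e-04  1.6275e+00] [-3.300e-01  1.300e-02  1.752e+00  1.000e-03  1.377e+00 -3.870e-01] 0.015
straight_head 0.73 [328. 181. 339. 234.] [[329.0, 181.0], [340.0, 181.0], [340.0, 232.0], [329.0, 232.0]]
rack 0.58 [307. 152. 365. 327.] [[304.0, 151.0], [365.0, 151.0], [365.0, 327.0], [304.0, 327.0]]
```

View pics/w2.png

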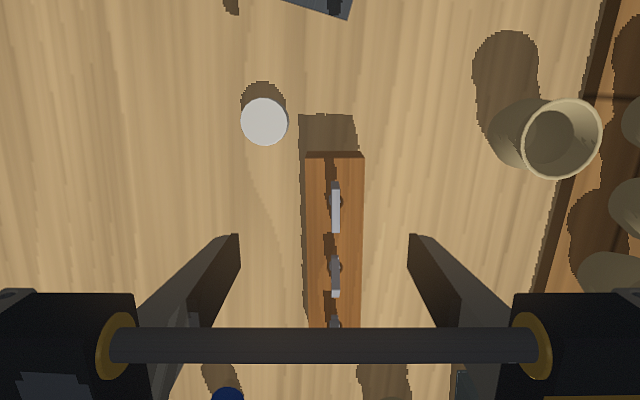

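The rack view shows the straight plate at (335,205), standing along the image's vertical, with the pointed head at (335,275). I crop close to check the choice.

Run:
```python
from h import *
import pickle
c=pickle.load(open("w1.pkl","rb"))
s=plane(c,[(270,103.25),(376.75,105.75),(370.75,206.5),(272.75,205)],.055);print("stand",s.round(4),s.mean(0),np.linalg.norm(np.diff(s,axis=0),axis=1))
e=np.diff(s,axis=0); print("yaw",np.degrees(np.arctan2(e[:,1],e[:,0])))
t=plane(c,[(305,156.2),(339.8,156.2),(339.,190.2),(305,190.2)],.13);e=np.diff(t,axis=0);print("handle",t.mean(0),np.degrees(np.arctan2(e[:,1],e[:,0])),np.linalg.norm(e,axis=1))
c=pickle.load(open("w2.pkl","rb"))
print("rack",plane(c,[(306,158),(364,158)],.05).round(4))
im=cv2.imread("pics/w2.png")
cv2.imwrite("pics/w2c.png",cv2.resize(im[145:320,295:375],None,fx=3.4*1,fy=3.4,interpolation=cv2.INTER_CUBIC))
```

```text
stand [[0.4454 0.2454 0.055 ]
 [0.5428 0.2228 0.055 ]
 [0.5209 0.1262 0.055 ]
 [0.4236 0.148  0.055 ]] [0.483182   0.18561947 0.055     ] [0.10001058 0.09909111 0.09972921]
yaw [ -13.04490837 -102.79111326  167.35092978]
handle [0.48312683 0.18551531 0.13      ] [ -11.74005263 -102.31806046  168.26690869] [0.02622619 0.02651015 0.02636101]
rack [[ 0.498  -0.0279  0.05  ]
 [ 0.5554 -0.0246  0.05  ]]
```

View pics/w2c.png

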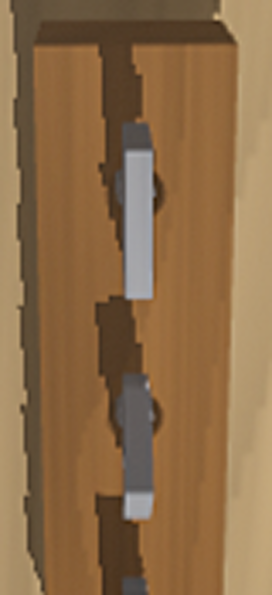

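The crop shows a rectangular plate with a flat, full-length top face, so this is the straight head. The next one along tapers, so it is the pointed head.

```bash
cat > rel.py <<'E'
from h import *
import sys
from scipy.spatial.transform import Rotation as Ro
def rel(p,yaw):
    o=arm.get_obs(); R=Ro.from_euler("xyz",o["orientation"]).as_matrix()
    print("shift mm",(R.T@(np.array(p)-o["tool_pos"])*1e3).round(1),"turn",round(np.degrees(o["orientation"][2])-yaw,2),"clock",o["clock"])
if __name__=="__main__": a=list(map(float,sys.argv[1:])); rel(a[:3],a[3])
E
python3 - <<'E'
from h import *
import pickle
from rel import rel
c=pickle.load(open("w2.pkl","rb"))
t=plane(c,[(331.5,189.5),(339.9,189.2),(340.2,232.6),(331.5,232.6)],.082)
print(t.round(4)); e=np.diff(t,axis=0); print(np.linalg.norm(e,axis=1),np.degrees(np.arctan2(e[:,1],e[:,0])),t.mean(0))
m=t.mean(0); rel([m[0],m[1],.077],93.3)
E
```

```text
[[ 0.524  -0.0503  0.082 ]
 [ 0.5317 -0.0496  0.082 ]
 [ 0.535  -0.0923  0.082 ]
 [ 0.5267 -0.0928  0.082 ]]
[0.00773849 0.04290348 0.00831977] [   5.39996399  -85.5587055  -176.71843966] [ 0.52938387 -0.07124936  0.082     ]
shift mm [-22.1  11.4 162.6] turn -0.01 clock 4.1
```

Request:
{"api": "step_arm", "payload": {"commands": [[[-22,11.4,40],-0.5],[[-22,11.4,100],-0.5],[[-22,11.4,145],-0.5],[[-22,11.4,162],-0.5],[[-22,11.4,162],-0.5],[[-22,11.4,162],-0.5]]}}

```text
clock: 4.85
tool_pos: [0.5312, -0.0731, 0.0799]
orientation: [3.138, 0.002, 1.635]
force: [-0.1, -0.9, 0.5]
gripper_width: 0.999
gripper_force: 0.0
```

Request:
{"api": "step_arm", "payload": {"commands": [[[0,0,0],0],[[0,0,0],0],[[0,0,0],0],[[0,0,0],0],[[0,0,0],0],[[0,0,0],0]], "jaw": 0}}

```text
clock: 5.6
tool_pos: [0.5294, -0.0728, 0.0776]
orientation: [-3.141, -0.0, 1.635]
force: [0.0, -0.6, -0.6]
gripper_width: 0.373
gripper_force: 0.0
```

Request:
{"api": "step_arm", "payload": {"commands": [[[0,0,0],0],[[0,0,0],0],[[0,0,0],0],[[0,0,0],0],[[0,0,0],0],[[0,0,0],0]]}}

```text
clock: 6.35
tool_pos: [0.5295, -0.0728, 0.0776]
orientation: [-3.142, 0.0, 1.635]
force: [-0.0, -0.4, -0.6]
gripper_width: 0.085
gripper_force: 30.0
```

```bash
python3 rel.py 0.4832 0.1856 0.26 77.4
```

```text
shift mm [ 260.8  -29.7 -182.4] turn 16.26 clock 6.35
```

Request:
{"api": "step_arm", "payload": {"commands": [[[0,0,-20],0],[[0,0,-50],0],[[0,0,-100],0],[[100,-10,-150],5],[[160,-20,-182],11],[[220,-25,-182],16.3],[[259,-30,-182],16.3],[[259,-30,-182],16.3],[[259,-30,-182],16.3],[[259,-30,-182],16.3]]}}

```text
clock: 7.6
tool_pos: [0.483, 0.183, 0.2592]
orientation: [-3.141, 0.001, 1.35]
force: [0.1, -0.3, -0.9]
gripper_width: 0.086
gripper_force: 30.0
```

```bash
python3 look.py w3 straight_head handle; python3 -c "
import cv2;im=cv2.imread('pics/w3.png');cv2.imwrite('pics/w3c.png',cv2.resize(im[130:330,220:430],None,fx=3,fy=3,interpolation=cv2.INTER_CUBIC))"
```

```text
7.6 [0.483  0.183  0.2592] [-3.1412e+00  8.0000e-04  1.3498e+00] [ 1.280e-01 -7.000e-03  1.733e+00 -1.000e-03  1.416e+00  3.490e-01] 0.018
straight_head 0.93 [312. 211. 333. 316.] [[314.0, 209.0], [333.0, 209.0], [333.0, 315.0], [314.0, 315.0]]
straight_head 0.59 [512. 236. 609. 321.] [[496.0, 280.0], [531.0, 224.0], [619.0, 277.0], [585.0, 334.0]]
handle 0.9 [308. 161. 340. 204.] [[308.0, 162.0], [338.0, 162.0], [338.0, 207.0], [308.0, 207.0]]
handle 0.77 [412.  82. 528. 145.] [[409.0, 120.0], [427.0, 62.0], [531.0, 94.0], [513.0, 152.0]]
handle 0.59 [315. 208. 332. 314.] [[314.0, 209.0], [332.0, 209.0], [332.0, 313.0], [314.0, 313.0]]
```

View pics/w3c.png

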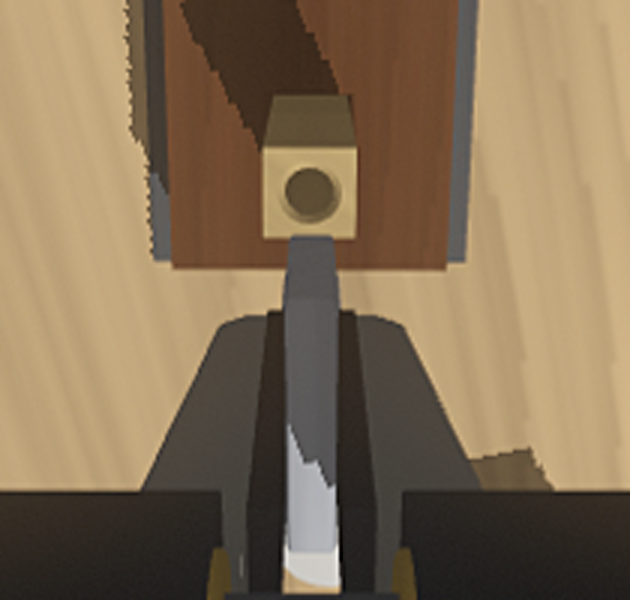

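The head hangs straight in the jaws, with the shank tip at about (323.7,209) and the mouth at (323.3,194). I compute the head's offset in the grip.

Run:
```python
from h import *
import pickle
from scipy.spatial.transform import Rotation as Ro
c=pickle.load(open("w3.pkl","rb"))
print("mouth",plane(c,[(323.3,194)],.13), "top",plane(c,[(307.7,178.7),(338.8,178.7),(338.5,209.5),(307.7,209.5)],.13).mean(0))
R=Ro.from_euler("xyz",[-3.1412,.0008,1.3498]).as_matrix(); p=np.array([.483,.183,.2592])
for dx in (0,1.5,3):
    a=np.linspace(0,2*np.pi,41)
    rim=np.c_[dx+6*np.cos(a),6*np.sin(a),0*a+27+40]/1e3
    pl=np.array([[dx+22,-4,27],[dx+22,4,27],[dx+22,-4,-5],[dx+22,4,-5],[dx-22,0,-5]])/1e3
    r=proj(c,p+rim@R.T); print(dx,"rim top row",r[:,1].min().round(1),"cols",r[:,0].min().round(1),r[:,0].max().round(1)); print(proj(c,p+pl@R.T).round(1).tolist())
```

```text
mouth [[0.48337326 0.18564839 0.13      ]] top [0.48321191 0.18541401 0.13      ]
0 rim top row 214.6 cols 314.5 332.5
[[316.0, 210.7], [331.0, 210.7], [314.5, 233.5], [332.6, 233.5], [323.5, 318.8]]
1.5 rim top row 212.4 cols 314.5 332.5
[[316.0, 208.0], [331.0, 208.0], [314.5, 230.3], [332.6, 230.4], [323.5, 316.1]]
3 rim top row 210.3 cols 314.4 332.6
[[316.0, 205.3], [331.1, 205.3], [314.4, 227.2], [332.6, 227.2], [323.5, 313.4]]
```

Request:
{"api": "step_arm", "payload": {"commands": [[[0.5,-0.4,30],0],[[0.5,-0.4,55],0],[[0.5,-0.4,60],0],[[0.5,-0.4,65],0],[[0.5,-0.4,70],0],[[0.5,-0.4,75],0],[[0.5,-0.4,75],0]]}}

```text
clock: 8.62
tool_pos: [0.4826, 0.1844, 0.1844]
orientation: [-3.141, 0.0, 1.35]
force: [0.3, -0.7, -0.9]
gripper_width: 0.081
gripper_force: 30.0
```

Request:
{"api": "step_arm", "payload": {"commands": [[[0,0,6],0],[[0,0,12],0],[[0,0,18],0],[[0,0,23],0],[[0,0,26],0],[[0,0,26],0],[[0,0,26],0]]}}

```text
clock: 9.5
tool_pos: [0.4829, 0.1844, 0.1588]
orientation: [3.141, -0.0, 1.35]
force: [-1.0, 0.3, -0.6]
gripper_width: 0.083
gripper_force: 30.0
```

Request:
{"api": "step_arm", "payload": {"commands": [[[0,0,0.8],0],[[0,0,0.8],0],[[0,0,0.8],0]]}}

```text
clock: 9.88
tool_pos: [0.4827, 0.1844, 0.1579]
orientation: [3.141, -0.0, 1.35]
force: [-0.5, 0.6, -0.2]
gripper_width: 0.086
gripper_force: 30.0
```

Request:
{"api": "step_arm", "payload": {"commands": [[[0,0,0],0],[[0,0,0],0],[[0,0,0],0],[[0,0,0],0],[[0,0,0],0],[[0,0,0],0],[[0,0,0],0],[[0,0,0],0]], "jaw": 0.9}}

```text
clock: 10.88
tool_pos: [0.4827, 0.1844, 0.1578]
orientation: [3.142, 0.0, 1.35]
force: [-0.5, -0.1, -0.0]
gripper_width: 0.898
gripper_force: 0.0
```

```bash
python3 look.py w4 straight_head handle; python3 -c "
import cv2;im=cv2.imread('pics/w4.png');cv2.imwrite('pics/w4c.png',cv2.resize(im[150:350,220:430],None,fx=3,fy=3,interpolation=cv2.INTER_CUBIC))"
```

```text
10.875 [0.4827 0.1844 0.1578] [3.1416 0.     1.3502] [ 0.131  0.087  1.843 -0.     1.211  0.351] 0.001
straight_head 0.55 [310. 207. 331. 314.] [[313.0, 208.0], [334.0, 208.0], [334.0, 314.0], [313.0, 314.0]]
handle 0.74 [297. 186. 349. 269.] [[299.0, 187.0], [347.0, 187.0], [347.0, 267.0], [299.0, 267.0]]
handle 0.56 [439.  70. 640. 182.] [[437.0, 131.0], [464.0, 33.0], [658.0, 87.0], [630.0, 185.0]]
```

View pics/w4c.png

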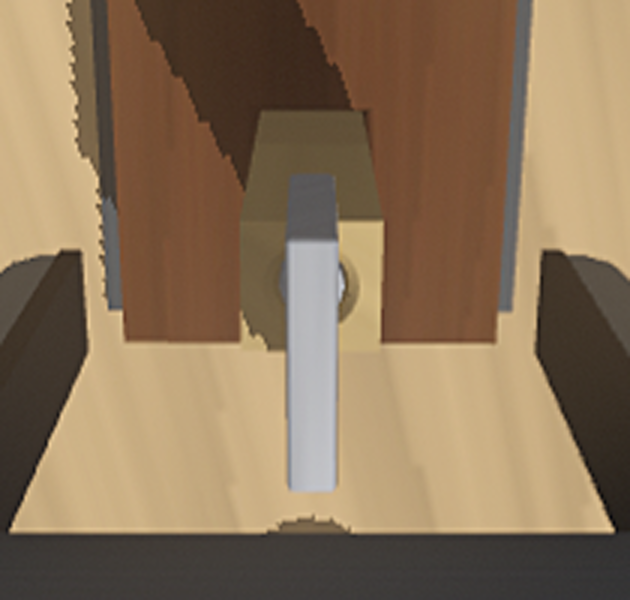

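The head sits in the bore with its plate on the handle's end and square to its sides, and the jaws are open. Next I go down 44 mm and grasp the handle.

Request:
{"api": "step_arm", "payload": {"commands": [[[1.2,0,15],0],[[1.2,0,32],0],[[1.2,0,44],0],[[1.2,0,44],0],[[1.2,0,44],0]]}}

```text
clock: 11.65
tool_pos: [0.4833, 0.1856, 0.114]
orientation: [3.141, -0.0, 1.35]
force: [0.0, 0.1, 0.9]
gripper_width: 0.898
gripper_force: 0.0
```

Request:
{"api": "step_arm", "payload": {"commands": [[[0,0,0],0],[[0,0,0],0],[[0,0,0],0],[[0,0,0],0],[[0,0,0],0],[[0,0,0],0],[[0,0,0],0],[[0,0,0],0],[[0,0,0],0],[[0,0,0],0]], "jaw": 0}}

```text
clock: 12.9
tool_pos: [0.4829, 0.1855, 0.1138]
orientation: [-3.141, 0.0, 1.35]
force: [-0.2, -0.6, 0.1]
gripper_width: 0.282
gripper_force: 30.0
```

Request:
{"api": "step_arm", "payload": {"commands": [[[0,0,-15],0],[[0,0,-40],0],[[0,0,-70],0],[[0,0,-75],0],[[0,0,-75],0],[[0,0,-75],0],[[0,0,-75],0]]}}

```text
clock: 13.78
tool_pos: [0.4823, 0.1854, 0.1876]
orientation: [-3.139, 0.001, 1.35]
force: [-0.3, 0.3, -2.7]
gripper_width: 0.279
gripper_force: 30.0
```

Request:
{"api": "step_arm", "payload": {"commands": [[[30,0,0],0],[[65,0,0],0],[[80,0,0],0],[[80,0,20],0],[[80,0,50],0],[[80,0,67],0],[[80,0,67],0],[[80,0,67],0]]}}

```text
clock: 14.78
tool_pos: [0.5013, 0.2637, 0.1229]
orientation: [3.14, -0.001, 1.35]
force: [0.1, 0.2, -2.1]
gripper_width: 0.281
gripper_force: 30.0
```

Run:
```python
from h import *
im=arm.capture("side"); im2=arm.capture("scene")
a=cv2.resize(im[190:330,250:400],(450,420),interpolation=cv2.INTER_CUBIC)
b=cv2.resize(im2[90:220,290:410],(350,420)); cv2.imwrite("pics/s2.png",np.hstack([a,b]))
o=arm.get_obs();print(o["clock"],o["tool_pos"],o["force"])
```

```text
14.875 [0.50146507 0.26378148 0.1232371 ] [-0.52665174 -0.07464992 -2.73296716]
```

View pics/s2.png

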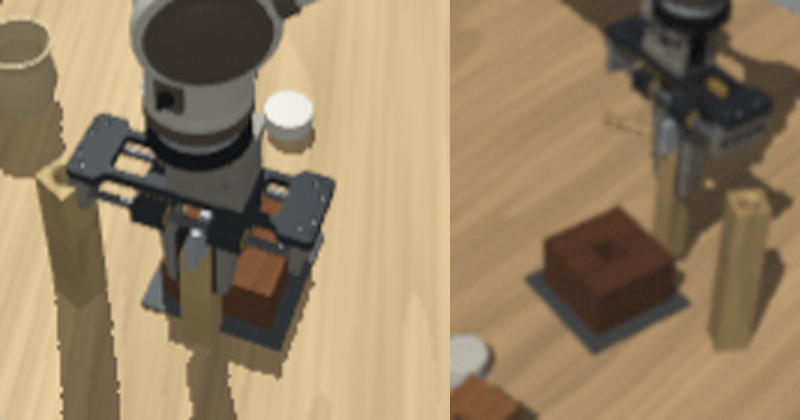

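The handle, head fitted, hangs upright beside the far side of the stand, at side-crop (200,300). Now I push its lower part against the stand's top edge so that it pivots in the pads.

Request:
{"api": "step_arm", "payload": {"commands": [[[-8,0,0],0],[[-14,0,0],0],[[-18,0,0],0],[[-22,0,0],0],[[-26,0,0],0],[[-30,0,0],0],[[-30,0,0],0]]}}

```text
clock: 15.75
tool_pos: [0.4945, 0.2365, 0.123]
orientation: [3.141, -0.006, 1.349]
force: [-0.3, 8.9, 0.3]
gripper_width: 0.28
gripper_force: 30.0
```

Request:
{"api": "step_arm", "payload": {"commands": [[[-5,0,0],0],[[-10,0,0],0],[[-15,0,0],0],[[-20,0,0],0],[[-25,0,0],0],[[-30,0,0],0],[[-35,0,0],0],[[-40,0,0],0],[[-44,0,0],0],[[-44,0,0],0]]}}

```text
clock: 17.0
tool_pos: [0.485, 0.1928, 0.1227]
orientation: [3.14, -0.004, 1.349]
force: [1.2, 5.9, -1.7]
gripper_width: 0.28
gripper_force: 30.0
```

Run:
```python
from h import *
im=arm.capture("side"); im2=arm.capture("scene")
a=cv2.resize(im[190:330,250:400],(450,420),interpolation=cv2.INTER_CUBIC)
b=cv2.resize(im2[90:220,290:410],(350,420)); cv2.imwrite("pics/s3.png",np.hstack([a,b]))
o=arm.get_obs();print(o["clock"],o["tool_pos"],o["force"])
```

```text
17.1 [0.48502149 0.19278421 0.12268827] [ 0.14718544  6.02822715 -1.15035774]
```

View pics/s3.png

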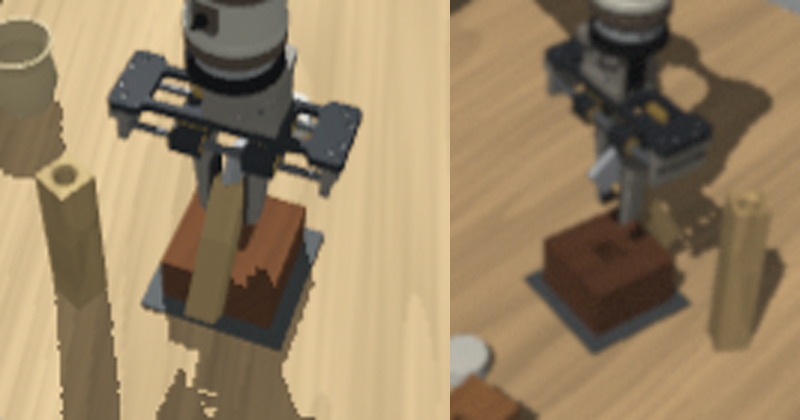

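The handle is slanted, with the head uppermost at scene-crop (605,170) and its lower end beside the stand. Now I lift away.

Request:
{"api": "step_arm", "payload": {"commands": [[[2,0,-8],0],[[2,0,-25],0],[[2,0,-50],0],[[2,0,-80],0],[[2,0,-105],0],[[2,0,-125],0],[[2,0,-130],0],[[2,0,-130],0],[[2,0,-130],0],[[2,0,-130],0]]}}

```text
clock: 18.35
tool_pos: [0.4843, 0.1932, 0.2509]
orientation: [-3.14, 0.001, 1.35]
force: [-0.1, 0.0, -3.1]
gripper_width: 0.285
gripper_force: 30.0
```

Run:
```python
from h import *
im=arm.capture("side"); im2=arm.capture("scene")
o=arm.get_obs();print(o["clock"],o["tool_pos"],o["force"],o["gripper_force"])
a=cv2.resize(im[150:290,250:400],(450,420),interpolation=cv2.INTER_CUBIC)
b=cv2.resize(im2[60:190,290:410],(350,420),interpolation=cv2.INTER_CUBIC); cv2.imwrite("pics/s4.png",np.hstack([a,b]))
# predicted axis at several tilts, in both crops
p=o["tool_pos"]+[0,0,-.006]; tx=np.array([np.cos(1.349),np.sin(1.349),0])
for th in (35,45,55):
    d=np.array([0,0,1])*np.cos(np.radians(th))-tx*np.sin(np.radians(th))
    X=[p-.098*d,p+.022*d,p+.054*d]
    print(th,((proj(cam("side"),X)-[250,150])*3).round().tolist(),((proj(cam("scene"),X)-[290,60])*[350/120,420/130]+[450,0]).round().tolist())
```

```text
18.45 [0.4844297  0.19327607 0.25117752] [-0.39353993  0.39313147 -2.20730474] 29.999585151672363
35 [[204.0, 330.0], [236.0, 181.0], [245.0, 140.0]] [[664.0, 223.0], [615.0, 148.0], [601.0, 125.0]]
45 [[198.0, 334.0], [237.0, 181.0], [248.0, 140.0]] [[676.0, 209.0], [613.0, 151.0], [594.0, 134.0]]
55 [[192.0, 335.0], [238.0, 181.0], [250.0, 141.0]] [[685.0, 192.0], [610.0, 155.0], [588.0, 144.0]]
```

View pics/s4.png

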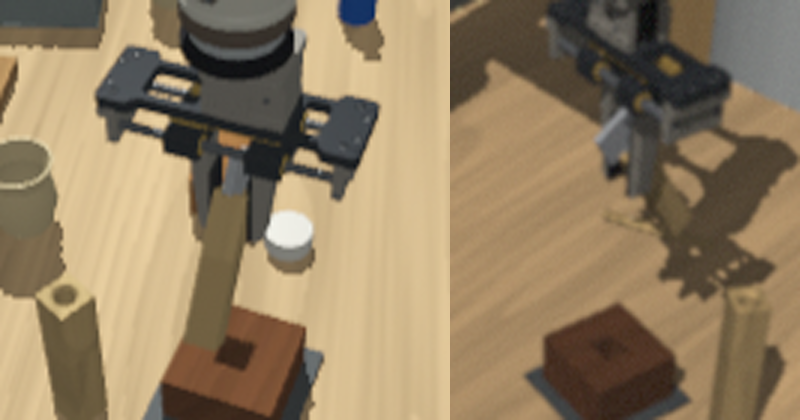

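The handle hangs slanted at about 45°, with its lower end at scene-crop (675,213) against (676,209) predicted. The plate is uppermost at (612,140), clear of the stand, and the arm is still.

Request:
{"api": "step_arm", "payload": {"commands": [[[0,0,0],0],[[0,0,0],0],[[0,0,0],0],[[0,0,0],0]]}}

```text
clock: 18.95
tool_pos: [0.4847, 0.1933, 0.2518]
orientation: [3.142, -0.0, 1.35]
force: [0.3, -0.5, -3.8]
gripper_width: 0.282
gripper_force: 30.0
```

```bash
python3 -c "
from bench import arm
print(arm.get_obs()['gripper_force'],arm.finish_job())"
```

```text
the job is handed in; nothing more can be done
29.999535083770752 None
```

I fitted the straight head into the handle, drew the handle out of the stand and handed the job in at about 19 s, with the handle held still at about 45°, scraper end up and clear of the stand; no verdict was returned.

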